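# Clamp a phone in the bonding press to the ratchet's set torque

### The arm

A 6-joint arm with a two-finger parallel gripper is mounted at the origin on a cart in front of the work surface, level with it; the furniture and walls round the work are solid. World frame = base frame: x ahead of the robot, y to its left, z up, the work surface at z = 0. Lengths are in m, angles in rad, forces in N, time in s.
With the tool pointing down it reaches from about 0.275 to 0.775 m from the base axis. Payload 14.6 kg.
Tool frame: the origin (TCP) lies midway between the tips of the shut fingers; the grasp point (between the pads) lies 19 mm behind it; z points along the fingers, y is the line along which they close (so a half turn about z gives the same grasp; the last joint's range is limited). The gripper opens to 85 mm and grips with 20 to 120 N. Pads are 22 mm wide; open, the fingers measure 114 mm over their backs; the gripper's body (76 mm by 85 mm) begins 54 mm behind the grasp point. The pads swing forward as they close: fully open they stand 13 mm farther back than shut.
Start: joints at [-0.155, 0.263, -0.048, 1.259, 0, 1.415], TCP at [0.525, -0, 0.231] pointing down, gripper open.
Joint ranges: [-2.65, 2.65], [-0.89, 1.7], [-1.18, 1.37], [-2.13, 2.11], [-1.35, 1.29], [-3.14, 3.14]. Speed limits (rad/s): [1.89, 1.89, 2.57, 2.79, 3.14, 3.14].

### API

Orientations are given as a 3x3 rotation matrix whose columns are the frame's x, y, z axes.
In Python, from station import observe, viewer, r, models gives the robot as it stands. The module is installed in compiled form; this text tells all that it offers.
- The arm moves only by the tool carry_out, never from a script. Its argument "motion" is a list of rows, each a list of 7 numbers: the shift along the tool's x, y, z in cm, then the turn, a rotation vector about the tool's x, y, z in degrees, then the finger opening in cm, from 0 to 8.54. In form: [[dx, dy, dz, wx, wy, wz, gripper], ...]. A call has 1 to 5 rows; each row shifts and turns the commanded pose from where the row before left it, along the tool's axes as they then stand; what a row does not reach is not made up. A row lasts 1/8 s, in which the tool goes at most 62.5 mm and 10.7 degrees, less where a joint would pass 70% of its speed; a pose out of reach is approached as far as the arm can. A call is refused whole if a number of a shift passes 6.25 or a number of a turn 10.7, either way. A call with a gripper value outside its range is refused whole. The fingers move at their own pace and stop on an object; "squeeze" is the grip in N (left out, the last holds). Time passes only in rows, so rows that do not move let the fingers close. It gives the time, the measured TCP pose, the force, the opening and the grip force at its end, in the units of the state.
- observe(): the state, without advancing time (a new reading comes with each control period).
- viewer.snapshot(name): name is "scene" or "side" or "wrist"; returns a dict with "frame" (400x640x3 uint8, red, green, blue), "camera_matrix" (3x3 intrinsics, pixels), "camera_from_world" (4x4, takes a point from world to camera coordinates). Camera axes: x right, y down, z forward; pixel columns grow to the right and rows downward; lengths in m; the calibration is good to about 2 mm. A picture is of the moment at which its call begins. There is no depth.
- r.finish_job(): hands the job in; it is judged then, once.
Trained networks look in the newest picture that a camera, given by its name, has taken for a name from the list of things; names that differ only in an ending like _2 or _b are one class to them, and where a whole thing is asked for, a point or a joint stands for the part that bears it (a point fixed in the world has none). Each returns a list of dicts, best first, with "p" (0 to 1); they miss things now and then, are a little off and sometimes report something else, mostly with a low value. They report only what shows in the picture. A call takes as long as a camera call.
- models.search_frame(camera, target): "rect" ([left, top, right, bottom] in pixels, round what is visible of it).
- models.cut_out(camera, target): "mask" (400x640 bool, what is visible of it) and "rect" ([left, top, right, bottom] in pixels, round what is visible of it).
The state is a dict: "clock": time; "joints": joint angles; "joint_vel": joint speeds; "joint_torque": joint torques, N m; "eef_pos": TCP position; "tcp_rot": TCP orientation; "force": force on the tool from outside, world axes, zero at the start; "wrist_torque": the same for the moment, N m; "width": finger opening in m; "grasp_force": force on a finger pad.
Only numpy, scipy, OpenCV 4.12 (cv2) and the standard library are available. Lean on these libraries where they do the work, as an engineer would, in place of code of your own. Each camera call takes 0.05 s, during which the arm holds its last target. There are 200 camera calls.

### The job

Slide the phone gently along its guides in the screen-bonding press until it is fully home against the back stop, then clamp it: turn the orange ratchet knob clockwise until the foot bears on the screen and the ratchet gives way at its set torque. Stop and let go when the knob has slipped so far on the black collar under it that its white mark stands over the collar's green arc; do not slip it past the arc, and leave the other things on the bench alone.

Things in the scene. Friction and masses are not known exactly. Their poses are not given: they have to be found in the camera images.
- press: screen-bonding press fixed to the bench: grey base plate 250 x 130 x 10 mm. Origin on the bench under the middle of where the phone lies when home; z up, x = the way the phone slides in. Plate from x -150 to +100 mm. Blue guide rails at y +-41 to +-51, x -50 to +75 (flared lead-ins from x -70), 9 mm above the plate; back stop face at x +75. The vertical screw stands at x +25, y 0
- bridge (a point): middle of the top face of the press's steel bridge (on the screw axis, 60 mm above the bench): 32 mm along the press's x, 136 mm along its y, 16 mm thick, on round 16 mm posts at y = +-57 mm of the press; same axes as the press
- press_home (a point): the point where the phone's origin lies when the phone is fully home: on the base plate's top, 10 mm above the press's origin; same axes as the press
- phone: black phone 150 x 79 x 12 mm, about 0.17 kg, screen up on the base plate, loose between the guides (1.5 mm play each side); origin at the middle of its underside, x along its length to the back stop. Starts 25 to 55 mm short of home; its rear end (x -75 mm) stands free to be pushed. Fragile: it breaks if pushed with more than 15 N
- knob_top (a point): middle of the top face of the orange fluted knob (34 mm diameter, 32 mm high, axis vertical), 108 to 112 mm above the bench at the start; moves and turns with it; the knob's white mark lies along this point's -x. The black collar (50 mm diameter) begins 2 mm below the knob and is fast to the screw; its white tick lies under the knob's mark while nothing has slipped
- slip (a joint): angle by which the knob has slipped on the collar (rad), clockwise positive; 0 at the start. It stays put below the ratchet's set torque of 0.22 N m and slips on at that steady torque above it (no sound). Turning back would loosen the screw. The collar's green arc spans 0.25 to 0.85
- foot: round steel pressure foot, 40 mm diameter, under the bridge on the screw axis, does not turn; origin in the middle of its rubber underside, 2.5 to 5.5 mm above the phone's screen at the start. Turned clockwise from above, knob, collar and foot go down together, 2 mm per rad, against about 0.11 N m of thread friction, which also keeps the screw where it is left
- flux_tin: bystander: white round tin, 44 mm diameter, 20 mm high; origin under its middle
- solder_reel: bystander: blue reel, 52 mm diameter, 40 mm high; origin under its middle
- teal_bottle: bystander: teal bottle, 30 mm diameter, 106 mm high; origin under its middle
- drop_bottle: bystander: white bottle with yellow nozzle, 34 mm diameter, 96 mm high; origin under its middle
- stapler: bystander: small blue stapler, 83 x 33 x 40 mm; origin under its middle
- heatgun_stand: bystander, fixed: stand with a red heat gun at the right side of the bench, about 0.4 m high; origin at its foot on the bench. The tall gun stands within 0.2 m of its origin: keep the arm clear of it

How it is judged:
On the way, in this order (a step that is already met when the one before it is completed fails the run):
1. the phone is home against the back stop (within 1.8 mm), the foot not yet on it (x of phone in the frame of press_home above -0.0018 m and contact force between foot and phone below 1 N), for 0.2 s.
2. the foot bears on the phone and the ratchet has slipped into the green arc (contact force between foot and phone above 20 N and value of joint slip above 0.25 rad), for 0.1 s.
At the end, for the whole second after the job is handed in: The phone lies home within 1.8 mm of the back stop (origin within 5 mm of its home point), at rest, clamped by the foot with more than 20 N; the knob has slipped 0.25 to 0.85 rad on its collar (white mark over the green arc) and is let go (all of step 2 and x of phone in the frame of press_home above -0.0018 m and distance between phone and press_home below 0.005 m and value of joint slip below 0.85 rad and contact force between the arm and press below 0.5 N and linear speed of phone below 0.01 m/s); the robot touches nothing.
It fails at once if the robot pushes on the phone with more than 15 N (contact force between any of the arm, the fingers and phone above 15 N).
It fails at once if the knob is slipped past the green arc (more than 0.85 rad) (value of joint slip above 0.85 rad).
It fails at once if the foot is screwed down on a phone that is not home (contact force between foot and phone above 5 N and x of phone in the frame of press_home below -0.004 m).
It fails at once if a bystander is moved more than 20 mm (distance of any of flux_tin, solder_reel, teal_bottle, drop_bottle, stapler from where it was at the start of the episode above 0.02 m).
It also fails if it takes over 72 s, if anything falls off the work surface, if the arm or the gripper's body presses on something with over 40 N, if the wrist force passes 120 N, or if a joint passes its speed limit or range.

## Working session

There is one attempt and no reset: what is moved stays moved. The work goes in short steps, Python scripts to look and compute and a tool call to move; the robot and the scene stay as the last step left them, time stands still between calls to the robot, and variables do not carry over. Pictures are saved under pics/ and viewed, at most 10 in all, crops included, and the job is handed in when it is done.

Besides the shell and the picture viewer there is one more tool, called by a JSON object that holds its "op" and its "data". carry_out: Moves the arm, as the interface text tells. Its arguments: {"type":"object","properties":{"motion":{"type":"array","items":{"type":"array","items":{"type":"number"}}},"squeeze":{"type":"number"}},"required":["motion"]}

```bash
mkdir -p pics; cat > h.py <<'E'
import numpy as np, cv2
from station import observe, viewer, r, models
def snap(n,f=None):
    s=viewer.snapshot(n)
    if f: cv2.imwrite('pics/'+f,s['frame'][:,:,::-1])
    return s
def proj(s,P):
    P=np.atleast_2d(P); c=(s['camera_from_world']@np.c_[P,np.ones(len(P))].T)[:3]
    u=s['camera_matrix']@c; return (u[:2]/u[2]).T
def ray(s,uv):
    T=np.linalg.inv(s['camera_from_world']); d=np.linalg.inv(s['camera_matrix'])@[uv[0],uv[1],1]
    return T[:3,3],T[:3,:3]@d
def onz(s,uv,z):
    o,d=ray(s,uv); return o+d*(z-o[2])/d[2]
E
python3 - <<'E'
from h import *
for n in('scene','side','wrist'):
    s=snap(n,n+'0.png'); print(n,np.linalg.inv(s['camera_from_world'])[:3,3].round(3))
    for t in ('press','phone','knob_top','bridge','foot','heatgun_stand','flux_tin','solder_reel','teal_bottle','drop_bottle','stapler'):
        d=models.search_frame(n,t); 
        if d: print(t,[ (np.round(x['rect']).astype(int).tolist(),round(x['p'],2)) for x in d[:2]])
a=[cv2.imread(f'pics/{n}0.png') for n in('scene','side')]
cv2.imwrite('pics/a.png',cv2.resize(np.vstack(a),None,fx=.75,fy=.75))
E
```

```text
scene [-0.136 -0.436  0.926]
press [([243, 184, 329, 246], 0.68)]
phone [([269, 200, 318, 234], 0.74)]
bridge [([242, 182, 325, 241], 0.85)]
foot [([261, 181, 279, 210], 0.51), ([243, 182, 330, 240], 0.49)]
flux_tin [([242, 185, 328, 243], 0.67), ([305, 170, 317, 184], 0.64)]
solder_reel [([337, 178, 350, 196], 0.81)]
teal_bottle [([211, 136, 227, 164], 0.43), ([213, 160, 220, 177], 0.16)]
drop_bottle [([214, 159, 222, 179], 0.68), ([336, 179, 351, 198], 0.32)]
stapler [([178, 179, 194, 202], 0.49), ([246, 184, 326, 244], 0.31)]
side [ 0.053 -0.915  0.699]
press [([254, 181, 323, 241], 0.56)]
phone [([272, 204, 308, 231], 0.88)]
knob_top [([273, 177, 279, 191], 0.67), ([347, 204, 360, 224], 0.3)]
bridge [([249, 180, 318, 238], 0.78)]
foot [([270, 179, 283, 208], 0.74)]
solder_reel [([344, 202, 360, 222], 0.63)]
teal_bottle [([264, 141, 275, 169], 0.47)]
stapler [([219, 171, 234, 185], 0.53)]
wrist [0.525 0.067 0.373]
press [([215, 46, 341, 242], 0.95)]
phone [([254, 128, 318, 235], 0.91)]
knob_top [([254, 91, 293, 133], 0.86)]
bridge [([218, 49, 342, 244], 0.62), ([254, 127, 318, 235], 0.37)]
foot [([254, 88, 298, 137], 0.92)]
flux_tin [([412, 139, 451, 172], 0.79)]
solder_reel [([402, 227, 452, 264], 0.82)]
drop_bottle [([216, 49, 340, 246], 0.67)]
```

View pics/scene0.png

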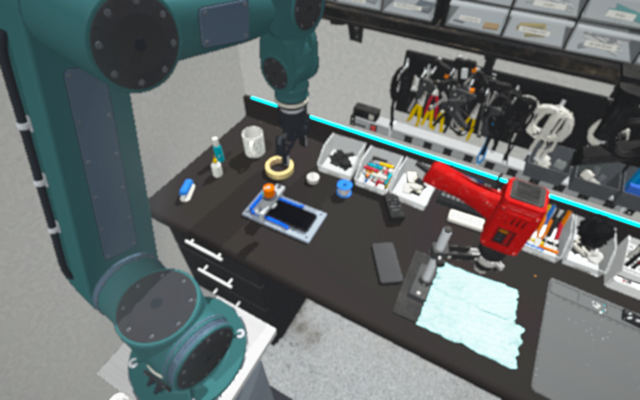

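View pics/side0.png

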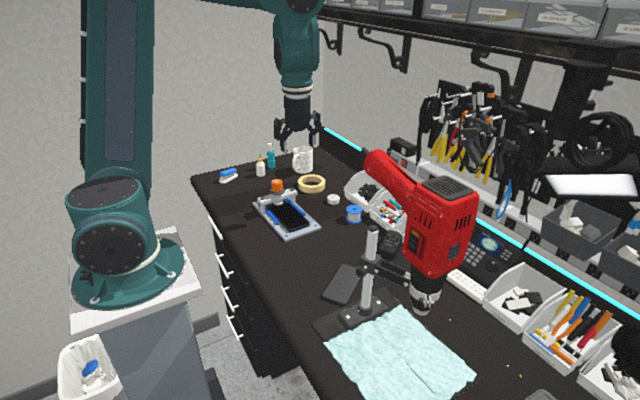

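The scene shows the press at about (285,215), with the knob at its left end (268,188) and the phone's free end to the right (about (305,220)). The tin, reel and bottles stand clear of it.

```bash
python3 - <<'E'
from h import *
im=cv2.imread('pics/wrist0.png')
cv2.imwrite('pics/w0z.png',cv2.resize(im[30:280,180:480],None,fx=2.4,fy=2.4,interpolation=cv2.INTER_CUBIC))
E
```

```text
(no output)
```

View pics/w0z.png

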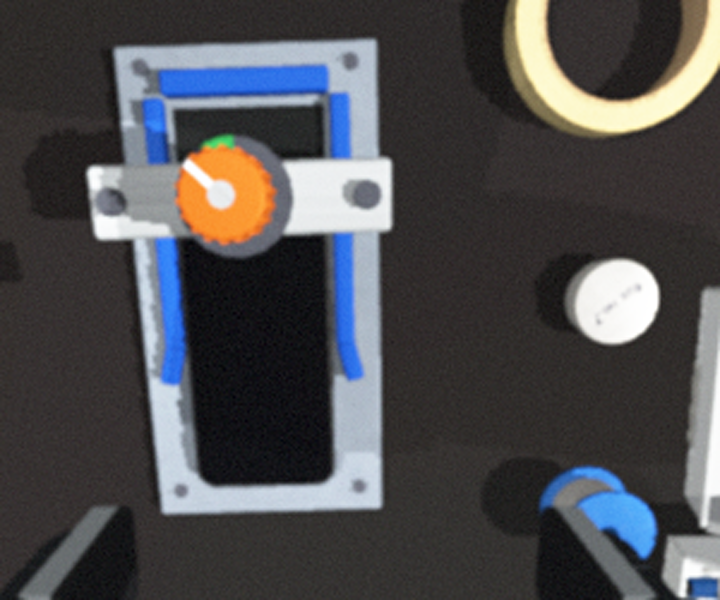

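The zoomed wrist view shows plate corners (115,47), (376,40), (381,507) and (163,513). The knob is at (221,193) with its mark pointing up-left, the green arc is at (218,142), and the phone's rear edge is at y≈485.

```bash
python3 - <<'E'
from h import *
from scipy.optimize import least_squares
s=snap('wrist')
def z(u): return (np.array(u)+.5)/2.4-.5+[180,30]
C=[z(u) for u in [(115,47),(376,40),(381,507),(163,513)]]
L=np.array([[.1,.065,.01],[.1,-.065,.01],[-.15,-.065,.01],[-.15,.065,.01]])
def W(p,P):
    c,n=np.cos(p[2]),np.sin(p[2]); R=np.array([[c,-n,0],[n,c,0],[0,0,1]]); return np.atleast_2d(P)@R.T+[p[0],p[1],0]
for c in C: print(onz(s,c,.01).round(4))
a=onz(s,C[0],.01)
f=least_squares(lambda p:(proj(s,W(p,L))-C).ravel(),[a[0],a[1],np.pi/2 if 0 else 0.])
# try several yaws
fs=[least_squares(lambda p:(proj(s,W(p,L))-C).ravel(),[.55,.1,y]) for y in(0,1.57,3.1,-1.57)]
f=min(fs,key=lambda f:f.cost); p=f.x; print('press',p.round(4),f.cost,f.fun.round(1))
c,n=np.cos(p[2]),np.sin(p[2])
def loc(w): d=w[:2]-p[:2]; return np.array([c*d[0]+n*d[1],-n*d[0]+c*d[1]])
for nm,u,h in[('knob',(221,193),.11),('mark end',(187,162),.11),('phone rear',(265,485),.022),('ph front',(245,105),.022),('bridge mid',(240,198),.06)]:
    w=onz(s,z(u),h); print(nm,w.round(4),loc(w).round(4))
for t,h in(('flux_tin',.01),('solder_reel',.02)):
    b=models.search_frame('wrist',t)[0]['rect']; print(t,onz(s,[(b[0]+b[2])/2,(b[1]+b[3])/2],h).round(3))
o=observe(); print(o['eef_pos'],o['tcp_rot'],o['width'],o['joints'])
E
```

```text
[0.4165 0.149  0.01  ]
[0.5443 0.1522 0.01  ]
[ 0.5512 -0.0949  0.01  ]
[ 0.4232 -0.0987  0.01  ]
press [0.4831 0.0514 1.5981] 3.0889209135023616 [-0.9 -0.5  0.9 -0.9  0.7  1.2 -0.6  1. ]
knob [0.4818 0.077  0.11  ] [0.0256 0.0006]
mark end [0.4697 0.0879 0.11  ] [0.0369 0.0124]
phone rear [ 0.485  -0.0762  0.022 ] [-0.1276  0.0016]
ph front [0.4808 0.121  0.022 ] [0.0696 0.0005]
bridge mid [0.482  0.0768 0.06  ] [0.0254 0.0005]
flux_tin [0.671 0.025 0.01 ]
solder_reel [ 0.675 -0.098  0.02 ]
[ 5.25006190e-01 -2.82636200e-05  2.31252077e-01] [[ 2.47214548e-05  9.99999999e-01 -4.11728713e-05]
 [ 9.99999999e-01 -2.47226383e-05 -2.87465906e-05]
 [-2.87476085e-05 -4.11721606e-05 -9.99999999e-01]] 0.08594198463054113 [-1.55322902e-01  2.63139337e-01 -4.83157895e-02  1.25937743e+00
 -3.47699356e-05  1.41549815e+00]
```

{"op": "carry_out", "data": {"motion": [[-5.0, -1.9, 2.0, 0, 0, 0, 0], [-4.85, -1.88, 4.0, 0, 0, 0, 0], [0, 0, 5.5, 0, 0, -1.57, 0], [0, 0, 5.5, 0, 0, 0, 0], [0, 0, 1.5, 0, 0, 0, 0]]}}

```text
clock: 2.58
eef_pos: [0.4862, -0.0957, 0.0454]
tcp_rot: [[-0.027, 1.0, -0.004], [1.0, 0.027, 0.002], [0.002, -0.004, -1.0]]
force: [0.1, 1.0, 0.7]
width: 0.0001
grasp_force: 0.0
```

```bash
python3 - <<'E'
from h import *
o=observe(); print(o['eef_pos'].round(4) if hasattr(o['eef_pos'],'round') else o['eef_pos'],o['force'],o['joints'][5])
s=snap('wrist','w1.png')
s2=snap('scene')
for t in('teal_bottle','drop_bottle'):
    b=models.search_frame('scene',t)[0]['rect'];print(t,onz(s2,[(b[0]+b[2])/2,b[3]-2],0).round(3))
E
```

```text
[ 0.4862 -0.0957  0.0454] [0.11089909 1.0117514  0.6777295 ] 1.184835587522667
teal_bottle [0.589 0.387 0.   ]
drop_bottle [0.521 0.344 0.   ]
```

View pics/w1.png

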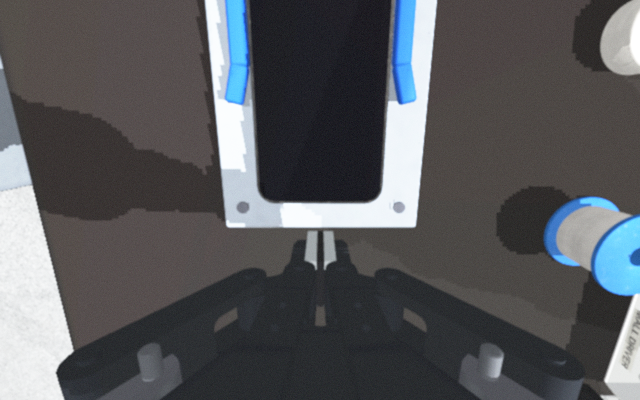

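The phone's rear edge is at row 200, centred on column 320. The shut fingertips are just behind it at (320,240), in line.

{"op": "carry_out", "data": {"motion": [[0, 0, 2.0, 0, 0, 0, 0], [0, 0, 1.15, 0, 0, 0, 0], [0, 0, 0, 0, 0, 0, 0]]}}

```text
clock: 3.15
eef_pos: [0.488, -0.0961, 0.0167]
tcp_rot: [[-0.027, 1.0, -0.0], [1.0, 0.027, 0.0], [0.0, -0.0, -1.0]]
force: [-0.1, 0.2, 0.1]
width: -0.0001
grasp_force: 0.0
```

```bash
python3 - <<'E'
from h import *
o=observe(); print(o['eef_pos'],o['force'])
s=snap('wrist')
d=models.cut_out('wrist','phone')[0]; print(d['rect'],d['p'])
g=cv2.cvtColor(s['frame'],cv2.COLOR_RGB2GRAY)
c=g[:,300:340].mean(1); print([(i,int(c[i])) for i in range(120,260,4)])
for row in range(195,235,5): print(row,onz(s,[320,row],.022).round(4))
E
```

```text
[ 0.48804305 -0.09614552  0.01672901] [-0.12114715  0.22724731  0.13861209]
[228.0, 0.0, 404.9, 220.0] 0.58
[(120, 32), (124, 32), (128, 32), (132, 32), (136, 31), (140, 31), (144, 31), (148, 31), (152, 31), (156, 31), (160, 31), (164, 31), (168, 30), (172, 30), (176, 31), (180, 30), (184, 30), (188, 29), (192, 29), (196, 30), (200, 30), (204, 28), (208, 28), (212, 28), (216, 72), (220, 235), (224, 217), (228, 204), (232, 163), (236, 159), (240, 123), (244, 110), (248, 113), (252, 116), (256, 115)]
195 [ 0.4874 -0.0648  0.022 ]
200 [ 0.4874 -0.0675  0.022 ]
205 [ 0.4875 -0.0701  0.022 ]
210 [ 0.4876 -0.0728  0.022 ]
215 [ 0.4877 -0.0755  0.022 ]
220 [ 0.4877 -0.0782  0.022 ]
225 [ 0.4878 -0.081   0.022 ]
230 [ 0.4879 -0.0837  0.022 ]
```

{"op": "carry_out", "data": {"motion": [[0.2, 0, 0.2, 0, 0, 0, 0], [0.15, 0, 0, 0, 0, 0, 0], [0.15, 0, 0, 0, 0, 0, 0], [0.15, 0, 0, 0, 0, 0, 0], [0.15, 0, 0, 0, 0, 0, 0]]}}

```text
clock: 3.88
eef_pos: [0.488, -0.0882, 0.0147]
tcp_rot: [[-0.027, 1.0, 0.0], [1.0, 0.027, -0.0], [-0.0, 0.0, -1.0]]
force: [0.8, -1.2, 0.3]
width: 0.0
grasp_force: 0.6
```

{"op": "carry_out", "data": {"motion": [[0.15, 0, 0, 0, 0, 0, 0], [0.15, 0, 0, 0, 0, 0, 0], [0.2, 0, 0, 0, 0, 0, 0], [0.2, 0, 0, 0, 0, 0, 0], [0.2, 0, 0, 0, 0, 0, 0]]}}

```text
clock: 4.5
eef_pos: [0.4877, -0.0791, 0.0147]
tcp_rot: [[-0.027, 1.0, 0.0], [1.0, 0.027, -0.0], [-0.0, 0.0, -1.0]]
force: [0.1, -1.8, 2.2]
width: 0.0002
grasp_force: 1.0
```

{"op": "carry_out", "data": {"motion": [[0.2, 0, 0, 0, 0, 0, 0], [0.2, 0, 0, 0, 0, 0, 0], [0.2, 0, 0, 0, 0, 0, 0], [0.2, 0, 0, 0, 0, 0, 0], [0.2, 0, 0, 0, 0, 0, 0]]}}

```text
clock: 5.12
eef_pos: [0.4873, -0.0691, 0.0146]
tcp_rot: [[-0.027, 1.0, -0.0], [1.0, 0.027, 0.0], [0.0, -0.0, -1.0]]
force: [-0.2, -1.7, 2.1]
width: -0.0
grasp_force: 1.1
```

{"op": "carry_out", "data": {"motion": [[0.2, 0, 0, 0, 0, 0, 0], [0.2, 0, 0, 0, 0, 0, 0], [0.2, 0, 0, 0, 0, 0, 0], [0.2, 0, 0, 0, 0, 0, 0], [0.2, 0, 0, 0, 0, 0, 0]]}}

```text
clock: 5.75
eef_pos: [0.487, -0.0591, 0.0147]
tcp_rot: [[-0.027, 1.0, -0.0], [1.0, 0.027, -0.0], [-0.0, -0.0, -1.0]]
force: [-0.1, -2.5, 1.5]
width: 0.0001
grasp_force: 1.0
```

{"op": "carry_out", "data": {"motion": [[0.2, 0, 0, 0, 0, 0, 0], [0.2, 0, 0, 0, 0, 0, 0], [0.2, 0, 0, 0, 0, 0, 0], [0.2, 0, 0, 0, 0, 0, 0], [0.2, 0, 0, 0, 0, 0, 0]]}}

```text
clock: 6.38
eef_pos: [0.4868, -0.0491, 0.0147]
tcp_rot: [[-0.027, 1.0, -0.0], [1.0, 0.027, 0.0], [0.0, -0.0, -1.0]]
force: [-0.3, -2.8, 1.1]
width: 0.0002
grasp_force: 1.0
```

{"op": "carry_out", "data": {"motion": [[0.2, 0, 0, 0, 0, 0, 0], [0.15, 0, 0, 0, 0, 0, 0], [0.1, 0, 0, 0, 0, 0, 0]]}}

```text
clock: 6.75
eef_pos: [0.4866, -0.0446, 0.0146]
tcp_rot: [[-0.028, 1.0, -0.0], [1.0, 0.028, 0.0], [0.0, -0.0, -1.0]]
force: [0.1, -2.8, 2.2]
width: 0.0
grasp_force: 1.0
```

```bash
python3 - <<'E'
from h import *
s=snap('wrist','w2.png')
g=cv2.cvtColor(s['frame'],cv2.COLOR_RGB2GRAY); c=g[:,300:340].mean(1); print([(i,int(c[i])) for i in range(200,240,2)])
E
```

```text
[(200, 32), (202, 31), (204, 32), (206, 31), (208, 32), (210, 30), (212, 29), (214, 29), (216, 29), (218, 29), (220, 29), (222, 29), (224, 28), (226, 29), (228, 37), (230, 79), (232, 154), (234, 166), (236, 163), (238, 161)]
```

View pics/w2.png

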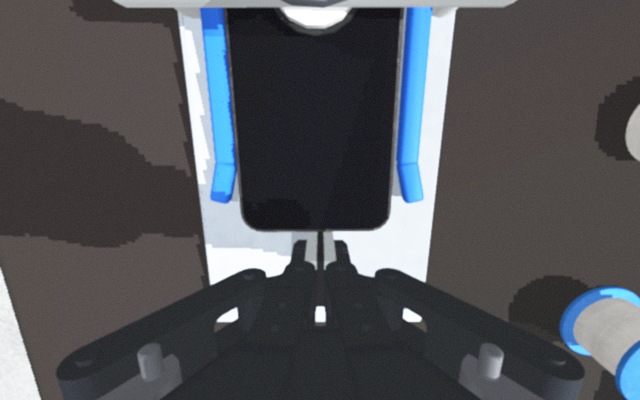

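The fingertips touch the phone's rear edge at (320,231), and the phone is entering squarely between the rails. I'll continue in small steps.

{"op": "carry_out", "data": {"motion": [[0.1, 0, 0, 0, 0, 0, 0], [0.1, 0, 0, 0, 0, 0, 0], [0.1, 0, 0, 0, 0, 0, 0], [0.1, 0, 0, 0, 0, 0, 0], [0.1, 0, 0, 0, 0, 0, 0]]}}

```text
clock: 7.42
eef_pos: [0.4865, -0.0396, 0.0147]
tcp_rot: [[-0.027, 1.0, -0.0], [1.0, 0.027, 0.0], [0.0, -0.0, -1.0]]
force: [-0.2, -2.6, 1.1]
width: -0.0002
grasp_force: 0.8
```

{"op": "carry_out", "data": {"motion": [[0.1, 0, 0, 0, 0, 0, 0], [0.05, 0, 0, 0, 0, 0, 0], [0.05, 0, 0, 0, 0, 0, 0]]}}

```text
clock: 7.8
eef_pos: [0.4865, -0.0377, 0.0147]
tcp_rot: [[-0.027, 1.0, 0.0], [1.0, 0.027, -0.0], [-0.0, 0.0, -1.0]]
force: [1.5, -2.5, 1.0]
width: 0.0001
grasp_force: 0.8
```

{"op": "carry_out", "data": {"motion": [[0.05, 0, 0, 0, 0, 0, 0], [0.05, 0, 0, 0, 0, 0, 0]]}}

```text
clock: 8.05
eef_pos: [0.4865, -0.0367, 0.0147]
tcp_rot: [[-0.027, 1.0, 0.0], [1.0, 0.027, 0.0], [0.0, 0.0, -1.0]]
force: [0.6, -1.0, 0.7]
width: 0.0001
grasp_force: 0.7
```

{"op": "carry_out", "data": {"motion": [[0.04, 0, 0, 0, 0, 0, 0], [0.04, 0, 0, 0, 0, 0, 0]]}}

```text
clock: 8.3
eef_pos: [0.4864, -0.0359, 0.0147]
tcp_rot: [[-0.027, 1.0, -0.0], [1.0, 0.027, -0.0], [-0.0, -0.0, -1.0]]
force: [0.1, -0.6, -0.0]
width: -0.0002
grasp_force: 0.7
```

{"op": "carry_out", "data": {"motion": [[0.04, 0, 0, 0, 0, 0, 0], [0.04, 0, 0, 0, 0, 0, 0]]}}

```text
clock: 8.55
eef_pos: [0.4864, -0.0351, 0.0146]
tcp_rot: [[-0.027, 1.0, -0.0], [1.0, 0.027, 0.0], [0.0, -0.0, -1.0]]
force: [0.9, -0.8, 1.2]
width: 0.0005
grasp_force: 0.7
```

{"op": "carry_out", "data": {"motion": [[0.04, 0, 0, 0, 0, 0, 0]]}}

```text
clock: 8.68
eef_pos: [0.4864, -0.0347, 0.0147]
tcp_rot: [[-0.027, 1.0, -0.0], [1.0, 0.027, -0.0], [-0.0, -0.0, -1.0]]
force: [-0.2, -3.4, 0.6]
width: -0.0001
grasp_force: 1.5
```

{"op": "carry_out", "data": {"motion": [[0.04, 0, 0, 0, 0, 0, 0]]}}

```text
clock: 8.8
eef_pos: [0.4864, -0.0346, 0.0147]
tcp_rot: [[-0.027, 1.0, -0.0], [1.0, 0.027, -0.001], [-0.001, -0.0, -1.0]]
force: [-0.6, -5.1, 0.6]
width: -0.0001
grasp_force: 3.1
```

```bash
python3 - <<'E'
from h import *
s=snap('wrist')
g=cv2.cvtColor(s['frame'],cv2.COLOR_RGB2GRAY); c=g[:,300:340].mean(1); print([(i,int(c[i])) for i in range(222,240,2)])
print(observe()['force'])
E
```

```text
[(222, 27), (224, 26), (226, 26), (228, 31), (230, 70), (232, 137), (234, 154), (236, 151), (238, 149)]
[-0.79496152 -5.44564852  0.58256418]
```

The phone is home: the motion stalls at y=-0.0346 and the force has risen to 5 N. I'll retreat, rise and look at the knob from above.

{"op": "carry_out", "data": {"motion": [[-0.3, 0, 0, 0, 0, 0, 0], [-1.0, 0, 0, 0, 0, 0, 0], [0, 0, -6.0, 0, 0, 0, 0], [0, 0, -6.0, 0, 0, 0, 2], [0, 0, -6.0, 0, 0, 0, 5]]}}

```text
clock: 9.48
eef_pos: [0.4864, -0.0477, 0.1967]
tcp_rot: [[-0.027, 1.0, 0.0], [1.0, 0.027, 0.0], [0.0, 0.0, -1.0]]
force: [0.9, 0.3, -1.0]
width: 0.0358
grasp_force: 0.0
```

{"op": "carry_out", "data": {"motion": [[3.0, 0, 0, 0, 0, 0, 7], [2.9, 0, 0, 0, 0, 0, 7], [0, 0, 0, 0, 0, 0, 7]]}}

```text
clock: 9.85
eef_pos: [0.485, 0.0126, 0.1948]
tcp_rot: [[-0.029, 1.0, 0.0], [1.0, 0.029, 0.0], [0.0, 0.0, -1.0]]
force: [0.2, 0.3, 0.4]
width: 0.0699
grasp_force: 0.0
```

```bash
python3 - <<'E'
from h import *
s=snap('wrist'); o=observe(); print(o['eef_pos'],o['joints'][5],o['force'])
im=s['frame'][:,:,::-1]
hsv=cv2.cvtColor(im,cv2.COLOR_BGR2HSV)
m=cv2.inRange(hsv,(5,150,120),(20,255,255)); n,l,st,ce=cv2.connectedComponentsWithStats(m); k=1+np.argmax(st[1:,4]); print('orange',st[k],ce[k])
ys,xs=np.where(l==k); (cx,cy),rr=cv2.minEnclosingCircle(np.c_[xs,ys].astype(np.float32)); print(cx,cy,rr, onz(s,(cx,cy),.11))
print('expected R px at z .11', s['camera_matrix'][0,0]*.017/(np.linalg.inv(s['camera_from_world'])[2,3]-.11))
x0,y0=int(cx)-75,int(cy)-75
cv2.imwrite('pics/w3.png',cv2.resize(im[max(y0-40,0):y0+190,max(x0-60,0):x0+210],None,fx=2.5,fy=2.5,interpolation=cv2.INTER_CUBIC)); print(x0-60,y0-40)
E
```

```text
[0.4850923  0.01178428 0.19467335] 1.3982981466006883 [0.23667556 0.07107893 0.41696814]
orange [ 295  102   46   47 1299] [318.56351039 125.67513472]
317.5 125.0 23.307823181152344 [0.48131366 0.07700302 0.11      ]
expected R px at z .11 20.961918571168532
182 10
```

View pics/w3.png

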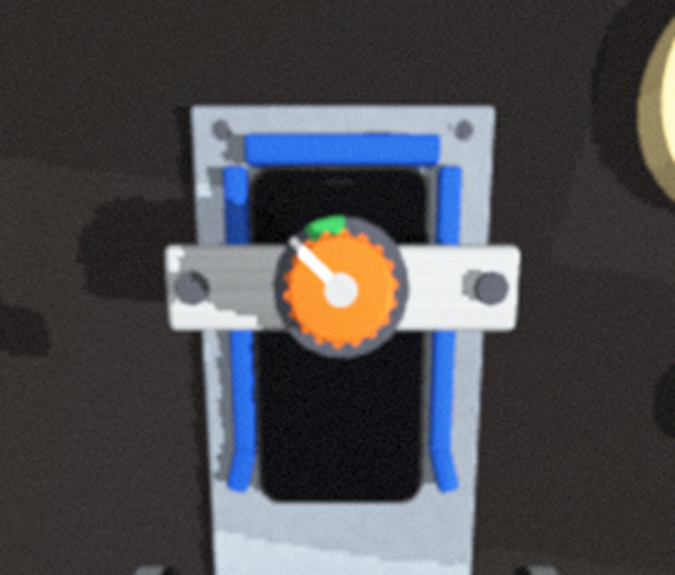

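The phone's front now lies against the back stop at (340,165). The knob centre is at (340,289), its mark points to (293,240), and the green arc sits clockwise of it at (327,225). I'll go over the knob and wind the wrist back.

{"op": "carry_out", "data": {"motion": [[3.26, -0.08, 0, 0, 0, -10, 7], [0, 0, 0, 0, 0, -10, 7], [0, 0, 0, 0, 0, -10, 7], [0, 0, 0, 0, 0, -10, 7], [0, 0, 0, 0, 0, -10, 7]]}}

```text
clock: 10.52
eef_pos: [0.4836, 0.0432, 0.1945]
tcp_rot: [[-0.786, 0.618, -0.0], [0.618, 0.786, 0.0], [0.0, -0.0, -1.0]]
force: [0.7, -0.4, 0.1]
width: 0.0698
grasp_force: 0.0
```

{"op": "carry_out", "data": {"motion": [[0, 0, 0, 0, 0, -10, 7], [0, 0, 0, 0, 0, -10, 7], [0, 0, 0, 0, 0, -10, 7], [0, 0, 0, 0, 0, -10, 7], [0, 0, 0, 0, 0, -10, 7]]}}

```text
clock: 11.15
eef_pos: [0.4836, 0.0432, 0.1945]
tcp_rot: [[-0.979, -0.205, -0.0], [-0.205, 0.979, 0.0], [0.0, 0.0, -1.0]]
force: [-0.7, -0.1, -0.6]
width: 0.0702
grasp_force: 0.0
```

{"op": "carry_out", "data": {"motion": [[0, 0, 0, 0, 0, -10, 7], [0, 0, 0, 0, 0, -10, 7], [0, 0, 0, 0, 0, -10, 7], [0, 0, 0, 0, 0, -10, 7], [0, 0, 0, 0, 0, -10, 7]]}}

```text
clock: 11.78
eef_pos: [0.4836, 0.0432, 0.1945]
tcp_rot: [[-0.472, -0.882, -0.0], [-0.882, 0.472, -0.0], [0.0, 0.0, -1.0]]
force: [0.7, 0.2, 0.0]
width: 0.07
grasp_force: 0.0
```

{"op": "carry_out", "data": {"motion": [[0, 0, 0, 0, 0, -10, 7], [0, 0, 0, 0, 0, -10, 7], [0, 0, 0, 0, 0, -10, 7], [0, 0, 0, 0, 0, -10, 7], [0, 0, 0, 0, 0, 0, 7]]}}

```text
clock: 12.4
eef_pos: [0.4835, 0.0434, 0.1945]
tcp_rot: [[0.199, -0.98, -0.0], [-0.98, -0.199, -0.0], [-0.0, 0.0, -1.0]]
force: [-0.5, 0.2, 0.1]
width: 0.0703
grasp_force: 0.0
```

```bash
python3 - <<'E'
from h import *
o=observe(); R=np.array(o['tcp_rot']); e=np.array(o['eef_pos']); print(e,R.round(3),o['joints'][5],o['wrist_torque'])
print('shift cm',100*R.T@(np.array([.4816,.0769,.082])-e))
E
```

```text
[0.48354731 0.0433941  0.19454175] [[ 0.199 -0.98  -0.   ]
 [-0.98  -0.199 -0.   ]
 [-0.     0.    -1.   ]] -1.849314735458694 [-0.0512359  -0.0124061  -0.01609871]
shift cm [-3.32208646 -0.47763697 11.25417402]
```

{"op": "carry_out", "data": {"motion": [[-3.32, -0.48, 0, 0, 0, 0, 7], [0, 0, 4.0, 0, 0, 0, 7], [0, 0, 4.0, 0, 0, 0, 7], [0, 0, 3.25, 0, 0, 0, 7], [0, 0, 0, 0, 0, 0, 5]]}}

```text
clock: 13.02
eef_pos: [0.4802, 0.0773, 0.0807]
tcp_rot: [[0.197, -0.98, -0.004], [-0.98, -0.197, 0.0], [-0.001, 0.004, -1.0]]
force: [0.6, -0.9, 0.7]
width: 0.0534
grasp_force: 0.0
```

```bash
python3 - <<'E'
from h import *
o=observe(); print(o['eef_pos'],o['force'],o['width'],o['wrist_torque'])
s=snap('wrist','w4.png'); print(proj(s,[[.4816,.0769,.11],[.4816,.0769,.082]]))
E
```

```text
[0.48020818 0.07727157 0.08074599] [ 0.60435828 -0.92175705  0.71589861] 0.05342490073109948 [-0.0418334  -0.02007234 -0.00934181]
[[317.69913815 273.34123247]
 [317.91742348 246.46840986]]
```

View pics/w4.png

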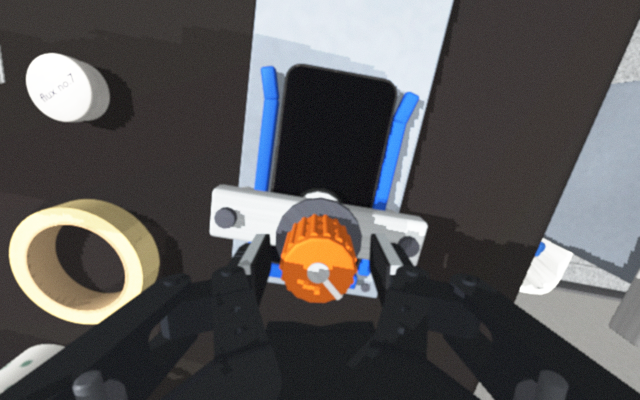

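The knob (318,262) stands centred between the open fingers at 262 and 376, with its mark on the far side. I'll close on it.

{"op": "carry_out", "data": {"motion": [[0, 0, 0, 0, 0, 0, 3.8], [0, 0, 0, 0, 0, 0, 2.5], [0, 0, 0, 0, 0, 0, 2.5], [0, 0, 0, 0, 0, 0, 2.5]], "squeeze": 35}}

```text
clock: 13.58
eef_pos: [0.4818, 0.0775, 0.0837]
tcp_rot: [[0.2, -0.98, 0.002], [-0.98, -0.2, -0.001], [0.001, -0.001, -1.0]]
force: [-5.1, -1.3, 10.7]
width: 0.0332
grasp_force: 34.1
```

```bash
python3 - <<'E'
from h import *
o=observe(); print(o['eef_pos'],o['force'],o['width'],o['wrist_torque'],o['grasp_force'],o['joints'][5])
E
```

```text
[0.48183137 0.07748616 0.08367545] [-5.12553945 -1.33718495 10.73273382] 0.033191408578457655 [-0.36112612  1.02108342 -0.0057374 ] 34.13785636425018 -1.779270333295678
```

{"op": "carry_out", "data": {"motion": [[0, 0.06, -0.08, 0, 0, 0, 2.5], [0, 0, 0.02, 0, 0, 5, 2.5], [0, 0, 0.035, 0, 0, 10, 2.5], [0, 0, 0.035, 0, 0, 10, 2.5]]}}

```text
clock: 14.08
eef_pos: [0.4819, 0.0774, 0.0831]
tcp_rot: [[-0.238, -0.971, 0.002], [-0.971, 0.238, -0.0], [-0.0, -0.002, -1.0]]
force: [2.0, -2.4, 0.0]
width: 0.0325
grasp_force: 36.0
```

```bash
cat > st.py <<'E'
from h import *
o=observe(); R=np.array(o['tcp_rot']); print(np.round(o['eef_pos'],4),'Ftool',(R.T@o['force']).round(1),o['width'],'T',np.round(o['wrist_torque'],3),round(o['grasp_force'],1),'j6',round(o['joints'][5],3),'yaw',np.degrees(np.arctan2(R[1,0],R[0,0])).round(1))
E
python3 st.py
```

```text
[0.4819 0.0774 0.0831] Ftool [ 1.8 -2.5 -0. ] 0.03252822022135879 T [-0.391 -0.436  0.095] 36.0 j6 -1.338 yaw -103.8
```

{"op": "carry_out", "data": {"motion": [[0, 0, 0.035, 0, 0, 10, 2.5], [0, 0, 0.035, 0, 0, 10, 2.5], [0, 0, 0.035, 0, 0, 10, 2.5], [0, 0, 0.035, 0, 0, 10, 2.5]]}}

```text
clock: 14.58
eef_pos: [0.4823, 0.077, 0.0817]
tcp_rot: [[-0.807, -0.591, 0.003], [-0.591, 0.807, -0.001], [-0.002, -0.003, -1.0]]
force: [2.9, -4.7, -2.6]
width: 0.0329
grasp_force: 35.8
```

```bash
python3 st.py
```

```text
[0.4823 0.077  0.0817] Ftool [ 0.5 -5.5  2.6] 0.032937039380695886 T [-1.125 -0.803  0.106] 35.8 j6 -0.64 yaw -143.8
```

{"op": "carry_out", "data": {"motion": [[0, 0, 0.035, 0, 0, 10, 2.5], [0, 0, 0.035, 0, 0, 10, 2.5]]}}

```text
clock: 14.82
eef_pos: [0.4823, 0.0768, 0.081]
tcp_rot: [[-0.96, -0.279, 0.003], [-0.279, 0.96, -0.002], [-0.002, -0.003, -1.0]]
force: [3.0, -7.6, -2.0]
width: 0.033
grasp_force: 35.8
```

```bash
python3 st.py
```

```text
[0.4823 0.0768 0.081 ] Ftool [-0.8 -8.1  2. ] 0.0329591666264207 T [-1.596 -0.767  0.124] 35.8 j6 -0.291 yaw -163.8
```

{"op": "carry_out", "data": {"motion": [[0, -0.07, 0.035, 0, 0, 10, 2.5], [0, 0, 0.03, 0, 0, 8, 2.5]]}}

```text
clock: 15.08
eef_pos: [0.4823, 0.0763, 0.0803]
tcp_rot: [[-1.0, 0.031, 0.003], [0.031, 1.0, -0.001], [-0.003, -0.001, -1.0]]
force: [2.8, -5.1, -0.1]
width: 0.0331
grasp_force: 35.9
```

```bash
python3 st.py
```

```text
[0.4823 0.0763 0.0803] Ftool [-3.  -5.   0.1] 0.03307643973901373 T [-1.193 -0.492  0.135] 35.9 j6 0.022 yaw 178.2
```

{"op": "carry_out", "data": {"motion": [[0, 0, 0.03, 0, 0, 8, 2.5], [0, 0, 0.03, 0, 0, 8, 2.5]]}}

```text
clock: 15.32
eef_pos: [0.4822, 0.0762, 0.0798]
tcp_rot: [[-0.952, 0.305, 0.002], [0.305, 0.952, -0.002], [-0.003, -0.001, -1.0]]
force: [1.1, -6.0, 0.9]
width: 0.0329
grasp_force: 36.0
```

```bash
python3 st.py
```

```text
[0.4822 0.0762 0.0798] Ftool [-2.9 -5.3 -0.9] 0.03289461729027733 T [-1.484 -0.207  0.123] 36.0 j6 0.3 yaw 162.3
```

{"op": "carry_out", "data": {"motion": [[0, -0.04, 0.03, 0, 0, 8, 2.5]]}}

```text
clock: 15.45
eef_pos: [0.4821, 0.0759, 0.0795]
tcp_rot: [[-0.901, 0.434, 0.002], [0.434, 0.901, -0.001], [-0.003, -0.0, -1.0]]
force: [1.0, -4.9, 0.6]
width: 0.0329
grasp_force: 36.0
```

```bash
python3 st.py
```

```text
[0.4821 0.0759 0.0795] Ftool [-3.  -4.  -0.6] 0.032885919380726714 T [-0.986 -0.204  0.105] 36.0 j6 0.439 yaw 154.3
```

{"op": "carry_out", "data": {"motion": [[0, 0, 0.03, 0, 0, 8, 2.5]]}}

```text
clock: 15.58
eef_pos: [0.482, 0.0759, 0.0792]
tcp_rot: [[-0.832, 0.555, 0.002], [0.555, 0.832, -0.002], [-0.003, 0.0, -1.0]]
force: [0.6, -5.4, 0.8]
width: 0.0327
grasp_force: 36.0
```

```bash
python3 st.py
```

```text
[0.482  0.0759 0.0792] Ftool [-3.5 -4.1 -0.8] 0.03265661598366943 T [-1.243 -0.137  0.1  ] 36.0 j6 0.579 yaw 146.3
```

{"op": "carry_out", "data": {"motion": [[0, 0, 0.03, 0, 0, 8, 2.5]]}}

```text
clock: 15.7
eef_pos: [0.4821, 0.0757, 0.079]
tcp_rot: [[-0.746, 0.666, 0.003], [0.666, 0.746, -0.002], [-0.003, 0.0, -1.0]]
force: [1.1, -7.7, 5.9]
width: 0.0331
grasp_force: 36.5
```

```bash
python3 st.py
```

```text
[0.4821 0.0757 0.079 ] Ftool [-6.  -5.  -5.8] 0.03314644153057343 T [-1.624  0.162  0.135] 36.5 j6 0.718 yaw 138.3
```

{"op": "carry_out", "data": {"motion": [[-0.03, -0.03, 0.0, 0, 0, 5, 2.5]]}}

```text
clock: 15.82
eef_pos: [0.4821, 0.0755, 0.079]
tcp_rot: [[-0.686, 0.728, 0.002], [0.728, 0.686, -0.001], [-0.003, 0.001, -1.0]]
force: [-0.3, -3.7, 4.1]
width: 0.0328
grasp_force: 36.4
```

```bash
python3 st.py
```

```text
[0.4821 0.0755 0.079 ] Ftool [-2.5 -2.8 -4.1] 0.03282643926118811 T [-0.859  0.053  0.18 ] 36.4 j6 0.804 yaw 133.3
```

{"op": "carry_out", "data": {"motion": [[0, 0, 0.0, 0, 0, 5, 2.5]]}}

```text
clock: 15.95
eef_pos: [0.482, 0.0755, 0.079]
tcp_rot: [[-0.621, 0.784, 0.002], [0.784, 0.621, -0.001], [-0.003, 0.001, -1.0]]
force: [-0.2, -5.6, 5.1]
width: 0.0327
grasp_force: 36.4
```

```bash
python3 st.py
```

```text
[0.482  0.0755 0.079 ] Ftool [-4.3 -3.6 -5.1] 0.03266884853844789 T [-1.155  0.226  0.23 ] 36.4 j6 0.89 yaw 128.4
```

{"op": "carry_out", "data": {"motion": [[0, 0, 0.0, 0, 0, 5, 2.5]]}}

```text
clock: 16.08
eef_pos: [0.4819, 0.0755, 0.079]
tcp_rot: [[-0.55, 0.835, 0.002], [0.835, 0.55, -0.002], [-0.002, 0.001, -1.0]]
force: [-0.1, -5.6, 4.8]
width: 0.0328
grasp_force: 36.4
```

```bash
python3 st.py
```

```text
[0.4819 0.0755 0.079 ] Ftool [-4.7 -3.1 -4.8] 0.03284936147496839 T [-1.139  0.291  0.229] 36.4 j6 0.977 yaw 123.4
```

{"op": "carry_out", "data": {"motion": [[0, 0, 0.0, 0, 0, 6, 2.5]]}}

```text
clock: 16.2
eef_pos: [0.4818, 0.0755, 0.079]
tcp_rot: [[-0.459, 0.888, 0.002], [0.888, 0.459, -0.002], [-0.002, 0.001, -1.0]]
force: [-1.0, -5.1, 5.2]
width: 0.0331
grasp_force: 36.4
```

```bash
python3 st.py
```

```text
[0.4818 0.0755 0.079 ] Ftool [-4.1 -3.2 -5.2] 0.03313021134099731 T [-1.163  0.421  0.252] 36.4 j6 1.082 yaw 117.3
```

{"op": "carry_out", "data": {"motion": [[0, 0, 0, 0, 0, 7, 2.5], [0, 0, 0, 0, 0, 7, 2.5], [0, 0, 0, 0, 0, 0, 2.5]]}}

```text
clock: 16.58
eef_pos: [0.4816, 0.0754, 0.079]
tcp_rot: [[-0.232, 0.973, 0.002], [0.973, 0.232, -0.002], [-0.002, 0.001, -1.0]]
force: [-2.2, -5.5, 6.2]
width: 0.033
grasp_force: 36.6
```

```bash
python3 st.py
```

```text
[0.4816 0.0754 0.079 ] Ftool [-4.8 -3.4 -6.2] 0.03304396540803212 T [-1.174e+00  5.730e-01  1.000e-03] 36.6 j6 1.326 yaw 103.4
```

{"op": "carry_out", "data": {"motion": [[0, 0, 0, 0, 0, 0, 4.5], [0, 0, 0, 0, 0, 0, 7], [0, 0, 0, 0, 0, 0, 7], [0, 0, -5, 0, 0, 0, 7], [0, 0, -6, 0, 0, 0, 7]]}}

```text
clock: 17.2
eef_pos: [0.4803, 0.0762, 0.1887]
tcp_rot: [[-0.235, 0.972, -0.002], [0.972, 0.235, 0.0], [0.001, -0.002, -1.0]]
force: [1.4, -0.1, -0.4]
width: 0.0701
grasp_force: 0.0
```

{"op": "carry_out", "data": {"motion": [[-3.3, 0, 0, 0, 0, 0, 7], [-3.0, 0, 0, 0, 0, 0, 7], [0, 0, 0, 0, 0, 0, 7]]}}

```text
clock: 17.58
eef_pos: [0.4962, 0.0135, 0.1878]
tcp_rot: [[-0.233, 0.973, 0.0], [0.973, 0.233, -0.0], [-0.0, 0.0, -1.0]]
force: [-0.7, 0.1, -0.0]
width: 0.0704
grasp_force: 0.0
```

```bash
python3 st.py; python3 - <<'E'
from h import *
s=snap('wrist'); im=s['frame'][:,:,::-1]
c=proj(s,[.4816,.0769,.105])[0].astype(int); print(c)
x0,y0=max(c[0]-60,0),max(c[1]-60,0)
cv2.imwrite('pics/w5.png',cv2.resize(im[y0:y0+120,x0:x0+120],None,fx=5,fy=5,interpolation=cv2.INTER_CUBIC))
E
```

```text
[0.4962 0.0135 0.1878] Ftool [ 0.2 -0.7  0. ] 0.07037374317046666 T [-0.008  0.034 -0.071] 0.0 j6 1.199 yaw 103.5
[320 124]
```

View pics/w5.png

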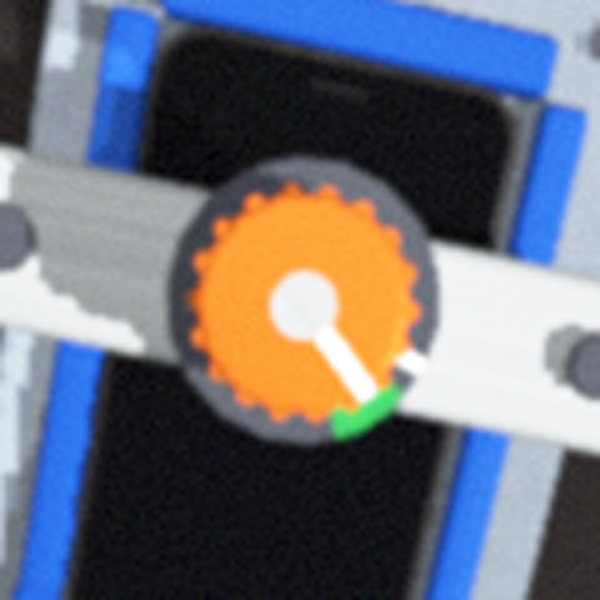

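The knob's white mark points to (370,395), over the green arc that runs from (395,393) to (333,428). The collar tick is at (412,360), which makes the slip about 0.43 rad. The phone is still home and the gripper is clear, so I'm handing in.

```bash
python3 -c "
from h import *
print(r.finish_job())"
```

```text
the job is handed in; nothing more can be done
None
```

I slid the phone home against the back stop and clamped it; the knob slipped about 0.43 rad, so its mark stands over the green arc, then I let go and handed the job in (no verdict was returned).

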